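# Shut down and clear the sanding bench

## Task

First switch the sander off by pushing its red lever fully over, away from the robot, before lifting anything. Then put every sanding block into the tray of its own colour and hang the ear defenders by the headband over the steel bar, cups hanging down one on each side, clear of the bench, leaving the other things on the bench where they are.

Things in the scene. Friction and masses are not known exactly. Their poses are not given: they have to be found in the camera images.
- block_red1: red hand sanding block, a rigid brick 50 (x) x 30 (y) x 28 (z) mm with a red plastic top over cork and grit, about 50 g, lying grit down; two blocks of each colour exist but some are absent (None) in a run; origin at the centre of its underside
- block_red2: red hand sanding block, a rigid brick 50 (x) x 30 (y) x 28 (z) mm with a red plastic top over cork and grit, about 50 g, lying grit down; two blocks of each colour exist but some are absent (None) in a run; origin at the centre of its underside
- block_blue1: blue hand sanding block, a rigid brick 50 (x) x 30 (y) x 28 (z) mm with a blue plastic top over cork and grit, about 50 g, lying grit down; two blocks of each colour exist but some are absent (None) in a run; origin at the centre of its underside
- block_blue2: blue hand sanding block, a rigid brick 50 (x) x 30 (y) x 28 (z) mm with a blue plastic top over cork and grit, about 50 g, lying grit down; two blocks of each colour exist but some are absent (None) in a run; origin at the centre of its underside
- block_yellow1: yellow hand sanding block, a rigid brick 50 (x) x 30 (y) x 28 (z) mm with a yellow plastic top over cork and grit, about 50 g, lying grit down; two blocks of each colour exist but some are absent (None) in a run; origin at the centre of its underside
- block_yellow2: yellow hand sanding block, a rigid brick 50 (x) x 30 (y) x 28 (z) mm with a yellow plastic top over cork and grit, about 50 g, lying grit down; two blocks of each colour exist but some are absent (None) in a run; origin at the centre of its underside
- tray_red: red open tray fixed to the bench, 120 (x) x 140 (y) x 45 (z) mm outside, walls and floor 4 mm thick, big enough for two blocks side by side along y; origin at the centre of its underside
- tray_blue: blue open tray fixed to the bench, 120 (x) x 140 (y) x 45 (z) mm outside, walls and floor 4 mm thick, big enough for two blocks side by side along y; origin at the centre of its underside
- tray_yellow: yellow open tray fixed to the bench, 120 (x) x 140 (y) x 45 (z) mm outside, walls and floor 4 mm thick, big enough for two blocks side by side along y; origin at the centre of its underside
- ear_defenders: orange ear defenders (rigid, about 220 g) standing on their two cups, headband arching over along y; 165 mm tall, 140 mm wide over the cups (y), cups 60 mm along x and 72 mm tall with 76 mm free between their inner pads; at the crown of the headband a solid black pad 26 (x) x 44 (y) x 20 (z) mm, which may be pinched from above across its 26 mm (along x); origin midway between the cups at the level of their feet, z up through the crown
- headband (a point): centre of the underside of the crown pad of the ear defenders, 145 mm above their feet, where the bar should bear; axes as the ear defenders'
- bar_middle (a point): on the axis of the hanging bar, middle of its free length: a level steel bar 18 mm in diameter, 215 mm above the bench, along x of this frame, open at its -x end (towards the robot), where a red collar 26 mm in diameter ends 78 mm from this point; at +140 mm (+x) an upright post 20 mm thick on a foot 100 x 100 mm carries it; fixed, z up
- switch_tip (a point): tip of the red switch lever of the sander; the lever turns about a level axis at its grey block, and its tip moves away (about along +x of body switch_base) when it is pushed to off; the tip is 80 mm from the pivot
- switch (a joint): angle of the switch lever in rad: 0 = on, leaning 0.5 rad towards -x of switch_base (towards the robot); 1.0 = off stop, leaning 0.5 rad the other way; it stays where it is left and moves easily
- switch_base: grey block of the sander's switch, fixed on the bench; 70 (x) x 50 (y) x 25 (z) mm; the lever pivots 22 mm above the bench and carries a red ball 26 mm across at its tip (centre 92 mm above the bench at either stop, 102 mm halfway); origin at the centre of its underside, its +x is the direction of pushing to off
- spoon_blank: wooden spoon blank, 170 mm, lying on the bench; not part of the job, to be left alone; origin at its underside
- glue: white glue bottle, 60 mm across, 150 mm tall; not part of the job, to be left alone; origin at its underside
- spray_can: spray can, 64 mm across, 190 mm tall; not part of the job, to be left alone; origin at its underside
- jar: amber jar, 70 mm across, 80 mm tall; not part of the job, to be left alone; origin at its underside
- tape: roll of yellow tape, 70 mm across, 24 mm tall; not part of the job, to be left alone; origin at its underside
- dust_brush: bench brush, 200 mm, lying; not part of the job, to be left alone; origin at its underside
- offcut: wood offcut 120 x 60 x 30 mm; not part of the job, to be left alone; origin at its underside
There are look-alikes about, which are no part of the job. What is shaped like the block_blue2 but green is not meant. What is shaped like the block_blue1 but green is not meant.

How it is judged:
By the outcome, as a careful person would: the job done as asked, in the order asked, and still so for the second after the job is handed in, with the robot touching nothing.
Of block_red1, block_red2, block_blue1, block_blue2, block_yellow1, block_yellow2 only 4 to 6 are there at a start; the rules pass over those that are not, and their reading is None.
At some moment in a run one of block_red1, block_red2, block_blue1, block_blue2, block_yellow1, block_yellow2 may be knocked a few centimetres aside while the robot is not near it.
It also fails if it takes over 208 s, if anything falls off the work surface, if the arm or the gripper's body presses on something with over 40 N, if the wrist force passes 120 N, or if a joint passes its speed limit or range.

## Robot

A 6-joint arm with a two-finger parallel gripper is mounted at the origin on the work surface. World frame = base frame: x ahead of the robot, y to its left, z up, the work surface at z = 0. Lengths are in mm, angles in rad, forces in N, time in s.
With the tool pointing down it reaches from about 350 to 875 mm from the base axis. Payload 4.2 kg.
Tool frame: the origin (TCP) lies between the finger pads; the fingertips stand 14 mm ahead of it and the grasp point (between the pads) lies 5 mm behind it; z points along the fingers, y is the line along which they close (so a half turn about z gives the same grasp; the last joint's range is limited). The gripper opens to 85 mm and grips with 20 to 120 N. Pads are 22 mm wide; open, the fingers measure 114 mm over their backs; the gripper's body (76 mm by 85 mm) begins 54 mm behind the grasp point. The pads swing forward as they close: fully open they stand 13 mm farther back than shut.
Start: joints at [1.571, 0.385, 0.008, 0, -1.194, -0.259], TCP at [159.919, 604.173, 245.312] pointing down, gripper open.
Joint ranges: [-3.14, 3.14], [-1.21, 2.06], [-1.07, 1.41], [-3.16, 2.05], [-2.99, -0.16], [-3.1, 3.1]. Speed limits (rad/s): [2.79, 2.79, 3.14, 3.14, 3.14, 3.14].

## Interface

Orientations are given as a unit quaternion [x, y, z, w].
In Python, from bench import * gives the robot as it stands.
- The arm moves only by the tool carry_out, never from a script. Its argument "motion" is a list of rows, each a list of 7 numbers: the turn, a rotation vector about the tool's x, y, z in rad, then the shift along the tool's x, y, z in mm, then the opening, from -1 (shut) to 1 (fully open), so that 0 is half open. A call has 1 to 5 rows; each row is the pose to reach, as a shift and turn from the pose commanded when the call began, along the tool's axes at that moment; what a row does not reach only later rows make up. A row lasts 1/8 s, in which the tool goes at most 62.5 mm and 10.7 degrees, less where a joint would pass 70% of its speed; a pose out of reach is approached as far as the arm can. A call with a gripper value outside its range is refused whole. The fingers move at their own pace and stop on an object; the grip force is fixed at half the most. Time passes only in rows, so rows that repeat a pose let the fingers close. It gives the time, the measured TCP pose, the force, the opening and the grip force at its end, in the units of the state.
- read_state(): the state, without advancing time (a new reading comes with each control period).
- get_image(name): name is "side" or "top"; returns a dict with "color" (384x512x3 uint8, blue, green, red), "mtx" (3x3 intrinsics, pixels), "position" and "orientation" of the camera in the world. Camera axes: x right, y down, z forward; pixel columns grow to the right and rows downward; lengths in mm; the calibration is good to about 2 mm. A picture is of the moment at which its call begins. There is no depth.
- job_done(): hands the job in; it is judged then, once.
The state is a dict: "clock": time; "joints": joint angles; "joint_vel": joint speeds; "joint_efforts": joint torques, N m; "position": TCP position; "ee_rot": TCP orientation; "contact_force": force on the tool from outside, world axes, zero at the start; "wrist_torque": the same for the moment, N m; "gripper_width": finger opening in mm; "grasp_force": force on a finger pad.
Only numpy, scipy, OpenCV 4.12 (cv2) and the standard library are available. Lean on these libraries where they do the work, as an engineer would, in place of code of your own. Each camera call takes 0.05 s, during which the arm holds its last target. There are 200 camera calls.

## Working session

There is one attempt and no reset: what is moved stays moved. The work goes in short steps, Python scripts to look and compute and a tool call to move; the robot and the scene stay as the last step left them, time stands still between calls to the robot, and variables do not carry over. Pictures are saved under pics/ and viewed, at most 14 in all, crops included, and the job is handed in when it is done.

Besides the shell and the picture viewer there is one more tool, called after "Request:" by a JSON object that holds its "name" and its "arguments", one argument or row to a line. carry_out: Moves the arm, as the interface text tells. Its arguments: {"type":"object","properties":{"motion":{"type":"array"}},"required":["motion"]}

```bash
ls; mkdir -p pics; cat > h.py <<'E'
from bench import *
import numpy as np, cv2
from scipy.spatial.transform import Rotation as R
def snap(n,f):
    g=get_image(n); cv2.imwrite(f'pics/{f}.png',g['color']); np.save(f'pics/{f}.npy',g,allow_pickle=True); return g
def load(f): return np.load(f'pics/{f}.npy',allow_pickle=True).item()
def world(g,u,v,z):
    d=R.from_quat(g['orientation']).apply(np.linalg.inv(g['mtx'])@[u,v,1]); p=np.array(g['position']); return p+d*(z-p[2])/d[2]
def proj(g,P):
    c=R.from_quat(g['orientation']).inv().apply(np.array(P)-g['position']); q=g['mtx']@c; return q[:2]/q[2]
def big(f,o,x0,y0,x1,y1,s):
    im=load(f)['color'][y0:y1,x0:x1]; cv2.imwrite(f'pics/{o}.png',cv2.resize(im,None,fx=s,fy=s,interpolation=cv2.INTER_CUBIC))
E
python3 - <<'E'
from h import *
for n in('top','side'):
    g=snap(n,n+'0'); print(g['mtx'],g['position'],R.from_quat(g['orientation']).as_matrix())
big('top0','top0b',0,0,512,384,1.56);big('side0','side0b',0,0,512,384,1.56)
print(read_state())
E
```

```text
pics
[[485.28859364   0.         257.94725093]
 [  0.         485.28859364 196.09586963]
 [  0.           0.           1.        ]] [ 317.98911556   19.57521636 1921.35762966] [[ 1.51077368e-02 -9.92902049e-01  1.17971513e-01]
 [-9.99885725e-01 -1.49383127e-02  2.32029838e-03]
 [-5.41533666e-04 -1.17993087e-01 -9.93014269e-01]]
[[466.9902105    0.         258.04490376]
 [  0.         466.9902105  187.74641684]
 [  0.           0.           1.        ]] [  325.88515455 -1128.14692545  1430.28100967] [[ 0.98471434 -0.14022806  0.10331392]
 [-0.17304521 -0.72011692  0.6719278 ]
 [-0.01982503 -0.67953492 -0.73337525]]
{'clock': 0.1, 'joints': array([ 1.57059656e+00,  3.85482181e-01,  6.76561221e-03, -4.20431182e-04,
       -1.19396333e+00, -2.58578802e-01]), 'joint_vel': array([ 0.0003286 , -0.00181443,  0.00307388,  0.0033029 ,  0.00081018,
        0.00180166]), 'joint_efforts': array([ 3.98239581e-05, -3.93318772e+01,  1.88928294e+01,  4.19790074e+00,
       -2.59904788e-03,  4.62652125e-06]), 'position': array([159.80968731, 603.72588128, 244.33278678]), 'ee_rot': array([ 9.91630412e-01, -1.29105387e-01, -7.24336396e-05,  9.59111600e-04]), 'contact_force': array([ 1.08769033, -0.20037548,  0.01980609]), 'wrist_torque': array([-0.03170849, -0.01450871,  0.01483086]), 'grasp_force': 0.0, 'gripper_width': 85.13208396989486}
```

View pics/top0b.png

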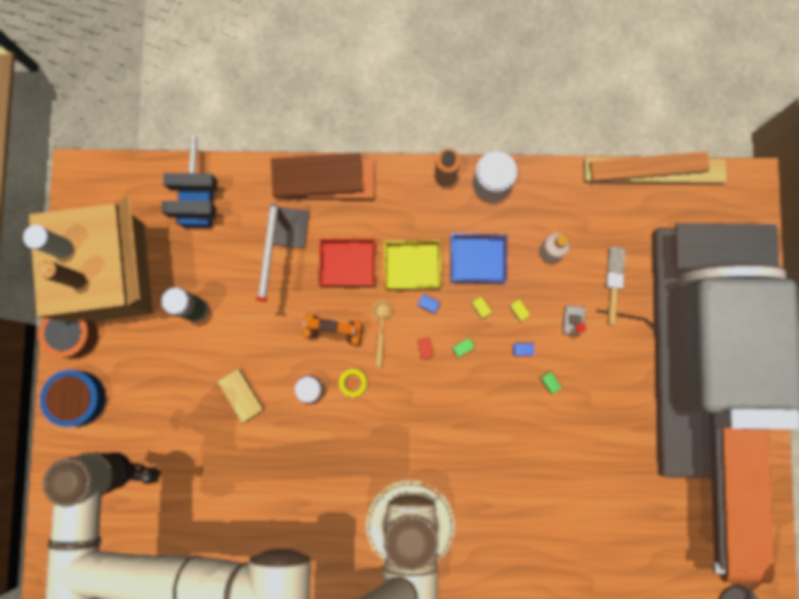

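View pics/side0b.png

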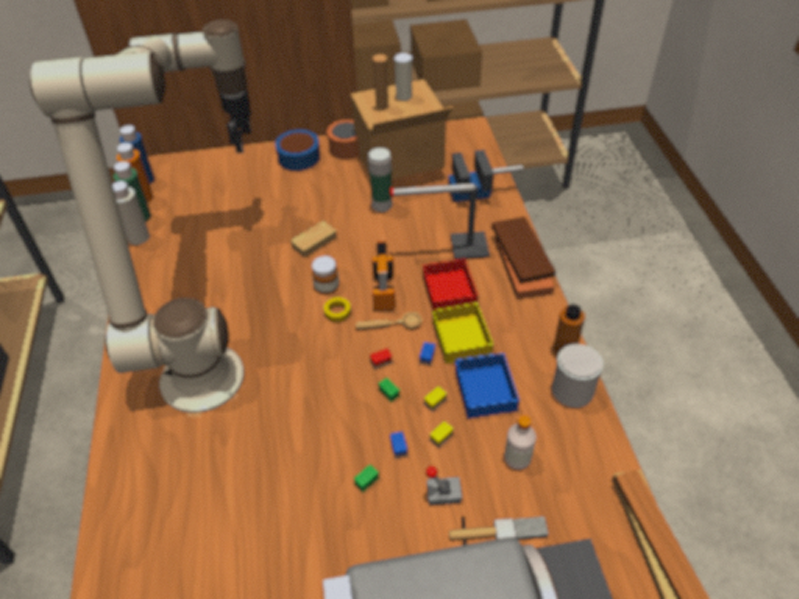

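The top picture (scaled 1.56×) shows the red block at (425,348), blue at (429,303) and (524,349), and yellow at (482,307) and (520,310). Green look-alikes are at (463,347) and (551,382). Trays: red (347,263), yellow (413,265), blue (478,258). The ear defenders are at (333,328), the bar runs (262,298)–(274,208), and the switch ball is at (580,327). There is only one red block, so five blocks in all.

Things that could be mistaken for the switch ball: the red block (425,348) and the bar's red collar (262,298). I choose (580,327), the one on the grey block, and check it in a close crop.

```bash
cat >> h.py <<'E'
HUE={'red':(0,5),'blue':(105,125),'yellow':(26,34),'green':(45,75),'orange':(8,14)}
def blobs(g,col,amin=15,amax=400):
    h=cv2.cvtColor(g['color'],cv2.COLOR_BGR2HSV); lo,hi=HUE[col]
    H=h[...,0].astype(int); m=((H>=lo)&(H<=hi))
    if col=='red': m|=H>174
    m&=(h[...,1]>150)&(h[...,2]>70)
    n,l,s,c=cv2.connectedComponentsWithStats(m.astype(np.uint8)); out=[]
    for i in range(1,n):
        if amin<=s[i,4]<=amax:
            ys,xs=np.where(l==i); out.append((c[i],s[i,4],np.c_[xs,ys]))
    return out
def blocks(g,z=26):
    for col in('red','blue','yellow','green'):
        for c,a,pts in blobs(g,col):
            W=np.array([world(g,u,v,z)[:2] for u,v in pts]); m=W.mean(0); w,V=np.linalg.eigh(np.cov((W-m).T))
            print(col,c.round(1),a,m.round(1),'long axis deg',(np.degrees(np.arctan2(V[1,1],V[0,1]))%180).round(0),'sd',np.sqrt(w).round(1))
E
python3 - <<'E'
from h import *
for n in('top0','side0'):
    print(n); blocks(load(n))
g=load('top0'); print('trays')
for col in('red','blue','yellow'):
    for c,a,p in blobs(g,col,400,3000): 
        q=cv2.minAreaRect(p.astype(np.float32)); print(col,c,a,world(g,*q[0],40).round(1),q)
a=load('top0')['color'][120:260,150:400]; b=load('side0')['color'][100:330,230:370]
cv2.imwrite('pics/c1.png',cv2.resize(a,None,fx=3.2,fy=3.2,interpolation=cv2.INTER_CUBIC))
cv2.imwrite('pics/c1.png',cv2.resize(load('top0')['color'][120:230,150:270],None,fx=5.4,fy=5.4,interpolation=cv2.INTER_CUBIC))
s=load('side0')['color']
A=cv2.resize(s[270:330,240:310],None,fx=5.6,fy=5.6,interpolation=cv2.INTER_CUBIC)
t=g['color']
B=cv2.resize(t[185:245,340:410],None,fx=5.6,fy=5.6,interpolation=cv2.INTER_CUBIC)
cv2.imwrite('pics/c2.png',np.hstack([A,B]))
cv2.imwrite('pics/c3.png',cv2.resize(s[105:215,220:340],None,fx=5.4,fy=5.4,interpolation=cv2.INTER_CUBIC))
E
```

```text
top0
red [371.  209.5] 26 [ 496.9 -419.9] long axis deg 176.0 sd [5.2 6.2]
red [272.4 223.1] 63 [437.9 -34. ] long axis deg 18.0 sd [ 6.4 12.4]
blue [124.5 125. ] 88 [821.8 562.5] long axis deg 90.0 sd [ 5.7 20.6]
blue [123.4 141.6] 62 [754.  563.6] long axis deg 87.0 sd [ 4.1 19.6]
blue [ 56.  254.5] 168 [303.6 803.6] long axis deg 4.0 sd [18.5 41.1]
yellow [308.4 196.6] 79 [ 544.  -174.3] long axis deg 33.0 sd [ 7.7 13.1]
yellow [333.  198.4] 81 [ 538.3 -270.9] long axis deg 33.0 sd [ 8.1 12.8]
yellow [225.6 245. ] 125 [349.9 146.8] long axis deg 72.0 sd [19.8 20.3]
side0
red [243.7 228.6] 91 [433.8 -39.3] long axis deg 23.0 sd [10.  13.6]
red [276.4 302.3] 37 [ 493.7 -366.7] long axis deg 96.0 sd [5.6 6.7]
blue [191.2  97.9] 48 [301.3 827.6] long axis deg 1.0 sd [12.6 38.4]
blue [304.3 114.6] 23 [823.4 585.8] long axis deg 94.0 sd [ 5.6 13.8]
blue [273.4 225.5] 59 [547.4 -46. ] long axis deg 66.0 sd [ 6.5 13.8]
blue [255.2 284.2] 81 [ 435.8 -285.3] long axis deg 89.0 sd [ 6.6 13.6]
yellow [210.3 198.6] 17 [324.7 136.4] long axis deg 96.0 sd [ 4.  14.2]
yellow [278.6 253.8] 91 [ 540.5 -176.8] long axis deg 38.0 sd [ 8.4 14.1]
yellow [282.7 276.8] 103 [ 535.  -274.1] long axis deg 40.0 sd [ 8.5 13.8]
green [248.8 249. ] 74 [ 437.8 -135.9] long axis deg 115.0 sd [ 7.2 13.6]
green [234.5 305.8] 99 [ 354.1 -353.8] long axis deg 39.0 sd [ 7.9 12.6]
trays
red [221.87487073 168.09720786] 967 [650.6 167.   40. ] ((222.0, 168.0), (28.0, 34.0), 90.0)
yellow [264.17803838 170.37739872] 938 [645.1   1.8  40. ] ((264.0, 170.0), (28.0, 34.0), 90.0)
```

View pics/c1.png

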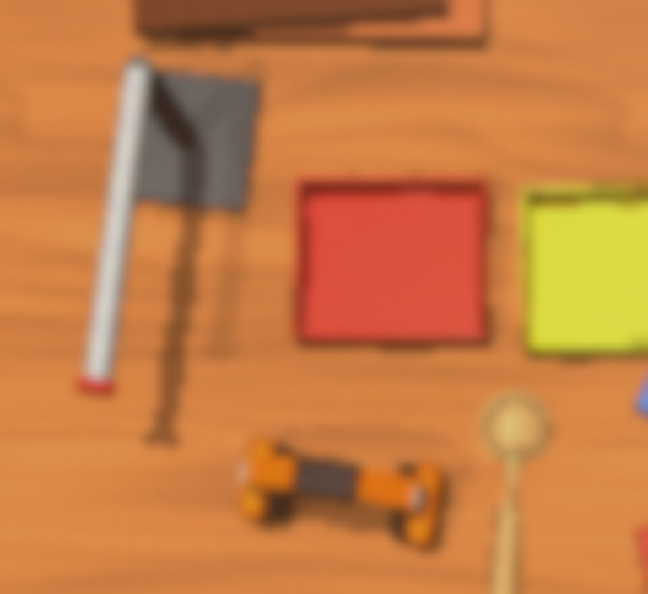

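View pics/c2.png

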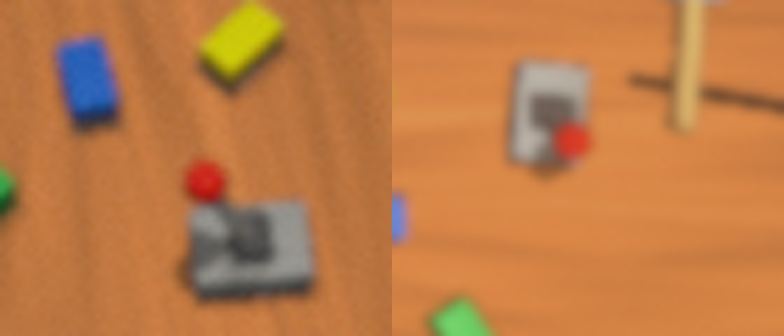

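View pics/c3.png

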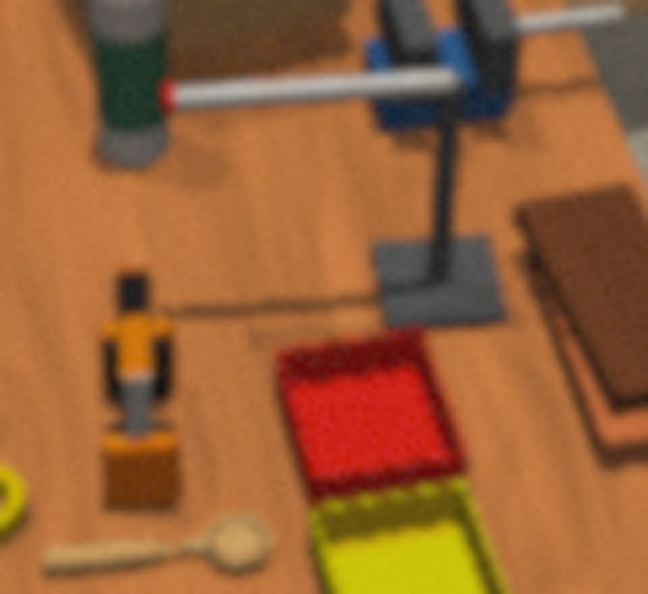

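The c1 crop shows the bar collar at (97,385) and the far end of the bar at (140,65), with the crown pad at (327,478). The c2 crop confirms the red ball on the grey switch block, at (205,182) in the side view and (572,140) in the top view, leaning towards the robot. The c3 crop shows the bar clear of the ear defenders, with the spray can behind the collar.

```bash
sed -i 's/\[...,1\]>150/[...,1]>110/' h.py; cat >> h.py <<'E'
def tri(a,p,b,q):
    A=[];B=[]
    for g,u in((a,p),(b,q)):
        d=R.from_quat(g['orientation']).apply(np.linalg.inv(g['mtx'])@[*u,1]); d/=np.linalg.norm(d)
        M=np.eye(3)-np.outer(d,d); A.append(M);B.append(M@g['position'])
    return np.linalg.lstsq(np.vstack(A),np.hstack(B),rcond=None)[0]
def plan(*T):
    """targets x,y,z,yaw(deg of tool x) -> shift/turn from the pose before, tool pointing down"""
    s=read_state(); p=s['position']; r=R.from_quat(s['ee_rot'])
    print('at',p.round(1),'yaw',np.degrees(np.arctan2(*r.as_matrix()[[1,0],0])).round(1),'F',s['contact_force'].round(1),'w',round(s['gripper_width'],1),'t',round(s['clock'],1))
    for x,y,z,a in T:
        q=R.from_euler('z',a,degrees=True)*R.from_quat([1,0,0,0]); d=r.inv().apply(np.array([x,y,z])-p); t=(r.inv()*q).as_rotvec()
        print((x,y,z,a),'turn',t.round(3),'shift',d.round(1),'rows',int(np.ceil(max(np.linalg.norm(d)/62.5,np.degrees(np.linalg.norm(t))/10.7))))
        p=np.array([x,y,z]); r=q
E
python3 - <<'E'
from h import *
t=load('top0');s=load('side0')
print('top');blocks(t)
for n,a,b in (('ball',(371.6,209.8),(276.5,302.4)),('collar',(168,191.3),(251.1,122.6)),('barfar',(175.9,132),(304.3,119.4)),('crown',(210.6,208.5),(244.6,157))):
    P=tri(t,a,s,b); print(n,P.round(1),'reproj',proj(t,P).round(1),proj(s,P).round(1))
print('collar@215',world(t,168,191.3,215),'far@215',world(t,175.9,132,215),'crown165',world(t,210.6,208.5,165), 'ball92',world(t,371.6,209.8,92),'sw',world(t,368.2,205.2,25))
for c in((300,470),(357,482),(262,465),(412,490)): print(world(t,150+c[0]/5.4,120+c[1]/5.4,165 if 290<c[0]<360 else 140).round(1))
for c in blobs(t,'blue',400,3000): print('blue tray',c[:2],world(t,*c[0],4))
plan((440,-412,180,0),(440,-412,90,0))
E
```

```text
top
red [371.  209.5] 28 [ 496.9 -419.9] long axis deg 158.0 sd [5.2 6.8]
red [272.4 223.1] 63 [437.9 -34. ] long axis deg 18.0 sd [ 6.4 12.4]
blue [124.7 124.9] 128 [822.1 561.6] long axis deg 89.0 sd [ 7.8 21.8]
blue [123.7 141.6] 98 [754.1 562.6] long axis deg 86.0 sd [ 6.2 20.7]
blue [274.5 194.3] 56 [551.2 -41. ] long axis deg 64.0 sd [ 6.4 11.2]
blue [335.2 223.5] 62 [ 439.8 -279.2] long axis deg 88.0 sd [ 6.5 11.8]
blue [ 48.1 254.9] 312 [301.5 834.4] long axis deg 90.0 sd [42.6 45. ]
yellow [308.4 196.6] 79 [ 544.  -174.3] long axis deg 33.0 sd [ 7.7 13.1]
yellow [333.  198.4] 81 [ 538.3 -270.9] long axis deg 33.0 sd [ 8.1 12.8]
yellow [225.6 245. ] 125 [349.9 146.8] long axis deg 72.0 sd [19.8 20.3]
green [296.6 222.5] 76 [ 441.7 -128.8] long axis deg 122.0 sd [ 7.3 13.1]
green [352.9 244.7] 79 [ 358.4 -347.7] long axis deg 36.0 sd [ 7.6 12.9]
ball [ 487.3 -405.6   97. ] reproj [371.6 210.3] [277.1 302.3]
collar [531.8 341.8 219.6] reproj [168.  191.5] [251.3 122.6]
barfar [748.  321.8 217.4] reproj [175.9 132. ] [304.3 119.4]
crown [478.7 194.1 174.2] reproj [210.6 208.3] [244.4 157. ]
collar@215 [533.03054728 342.68651541 215.        ] far@215 [748.45973103 322.21871526 215.        ] crown165 [478.67239128 195.02533447 165.        ] ball92 [ 489.58619156 -406.83539769   92.        ] sw [ 513.80096261 -409.33455618   25.        ]
[483.7 213.5 165. ]
[476.2 174.9 165. ]
[489.1 242.3 140. ]
[473.5 139.5 140. ]
blue tray (array([305.94920993, 166.01467269]), np.int32(886)) [ 670.06984822 -166.48346591    4.        ]
at [159.8 603.7 244.3] yaw -14.8 F [ 1.1 -0.2  0. ] w 85.1 t 0.1
(440, -412, 180, 0) turn [ 0.002  0.    -0.259] shift [530.9 910.   66.1] rows 17
(440, -412, 90, 0) turn [0. 0. 0.] shift [ 0.  0. 90.] rows 2
```

Request:
{"name": "carry_out", "arguments": {
  "motion": [
    [0, 0, 0.18, 64, 40, -7, -1],
    [0, 0, 0.36, 112, 70, -14, -1],
    [0, 0, 0.54, 160, 100, -21, -1],
    [0, 0, 0.72, 200, 125, -30, -1],
    [0, 0, 0.9, 240, 150, -36, -1]
  ]
}}

```text
clock: 0.72
position: [354.5, 396.2, 281.5]
ee_rot: [0.835, -0.55, -0.0, 0.0]
contact_force: [0.4, 0.2, -0.0]
gripper_width: -0.1
grasp_force: 0.0
```

Request:
{"name": "carry_out", "arguments": {
  "motion": [
    [0, 0, 0.14, 61, 8, 0, -1],
    [0, 0, 0.28, 122, 16, 0, -1],
    [0, 0, 0.41, 183, 24, 0, -1],
    [0, 0, 0.41, 244, 31, 0, -1],
    [0, 0, 0.41, 306, 39, 0, -1]
  ]
}}

```text
clock: 1.35
position: [440.3, 99.8, 281.3]
ee_rot: [0.708, -0.706, -0.0, -0.0]
contact_force: [0.8, 0.5, 0.5]
gripper_width: 0.3
grasp_force: 0.0
```

Request:
{"name": "carry_out", "arguments": {
  "motion": [
    [0, 0, 0, 60, 1, 0, -1],
    [0, 0, 0, 120, 2, 0, -1],
    [0, 0, 0, 180, 3, 0, -1],
    [0, 0, 0, 240, 4, 0, -1],
    [0, 0, 0, 300, 6, 0, -1]
  ]
}}

```text
clock: 1.98
position: [434.4, -200.1, 281.2]
ee_rot: [0.708, -0.706, -0.0, -0.0]
contact_force: [1.5, -0.4, 0.4]
gripper_width: -0.2
grasp_force: 0.0
```

Request:
{"name": "carry_out", "arguments": {
  "motion": [
    [0, 0, 0, 50, 1, 20, -1],
    [0, 0, 0, 100, 2, 45, -1],
    [0, 0, 0, 150, 3, 75, -1],
    [0, 0, 0, 205, 4, 90, -1],
    [0, 0, 0, 205, 4, 100, -1]
  ]
}}

```text
clock: 2.6
position: [430.2, -406.0, 178.9]
ee_rot: [-0.706, 0.708, 0.001, -0.001]
contact_force: [0.1, 0.5, 0.2]
gripper_width: -0.2
grasp_force: 0.0
```

Request:
{"name": "carry_out", "arguments": {
  "motion": [
    [0, 0, 0, 0, 0, 40, -1],
    [0, 0, 0, 0, 0, 80, -1],
    [0, 0, 0, 0, 0, 91, -1],
    [0, 0, 0, 0, 0, 91, -1]
  ]
}}

```text
clock: 3.1
position: [431.6, -403.0, 90.4]
ee_rot: [0.708, -0.706, -0.0, 0.0]
contact_force: [0.6, -0.4, 0.5]
gripper_width: -0.3
grasp_force: 0.0
```

```bash
python3 - <<'E'
from h import *
snap('side','s1');snap('top','t1')
g=load('s1');s=g['color'];t=load('t1')['color']
A=cv2.resize(s[250:330,240:310],None,fx=5.6,fy=5.6,interpolation=cv2.INTER_CUBIC)
B=cv2.resize(t[175:255,340:410],None,fx=5.6,fy=5.6,interpolation=cv2.INTER_CUBIC)
cv2.imwrite('pics/c4.png',np.hstack([A,B]))
plan()
print('tip',proj(g,read_state()['position']-[0,0,14]),proj(load('t1'),read_state()['position']-[0,0,14]))
E
```

```text
at [ 432.5 -403.6   92.1] yaw -89.8 F [-0.2  0.   0.6] w -0.3 t 3.2
tip [260.05301007 307.57634662] [370.09558892 225.09745846]
```

View pics/c4.png

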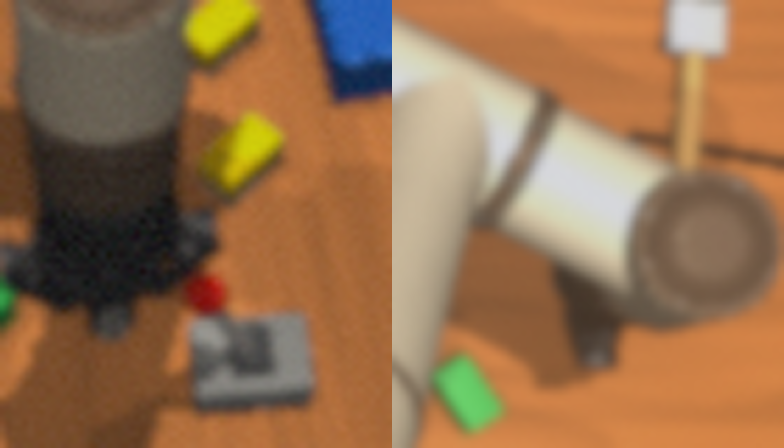

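The tip is at (112,318) in the crop, on the robot side of the ball at (207,293). I'm pushing the lever now.

Request:
{"name": "carry_out", "arguments": {
  "motion": [
    [0, 0, 0, 3, -20, 0, -1],
    [0, 0, 0, 4, -40, -2, -1],
    [0, 0, 0, 6, -60, -4, -1],
    [0, 0, 0, 8, -80, -2, -1],
    [0, 0, 0, 10, -97, 0, -1]
  ]
}}

```text
clock: 3.82
position: [526.9, -412.9, 92.3]
ee_rot: [0.708, -0.706, -0.002, 0.001]
contact_force: [-27.8, 1.8, 21.4]
gripper_width: 0.0
grasp_force: 14.6
```

Request:
{"name": "carry_out", "arguments": {
  "motion": [
    [0, 0, 0, 0, -5, 0, -1],
    [0, 0, 0, 1, -10, 0, -1],
    [0, 0, 0, 1, -10, 0, -1]
  ]
}}

```text
clock: 4.2
position: [526.7, -413.0, 92.2]
ee_rot: [-0.707, 0.707, 0.011, -0.006]
contact_force: [-26.1, 1.8, 14.0]
gripper_width: -0.4
grasp_force: 13.2
```

Request:
{"name": "carry_out", "arguments": {
  "motion": [
    [0, 0, 0, 0, 20, 0, -1],
    [0, 0, 0, 0, 60, 0, -1],
    [0, 0, 0, 0, 80, -40, -1],
    [0, 0, 0, -20, 80, -100, -1],
    [0, 0, 0, -60, 80, -130, 1]
  ]
}}

```text
clock: 4.82
position: [459.5, -355.4, 226.0]
ee_rot: [0.707, -0.707, 0.005, -0.001]
contact_force: [1.3, 0.9, -0.4]
gripper_width: 16.9
grasp_force: 0.0
```

```bash
python3 - <<'E'
from h import *
g=snap('side','s2');snap('top','t2')
s=g['color'];t=load('t2')['color']
A=cv2.resize(s[250:330,240:310],None,fx=5.6,fy=5.6,interpolation=cv2.INTER_CUBIC)
B=cv2.resize(t[165:245,340:410],None,fx=5.6,fy=5.6,interpolation=cv2.INTER_CUBIC)
cv2.imwrite('pics/c5.png',np.hstack([A,B]))
blocks(g)
for x in (488,526+38,565): print(proj(g,[x,-410,92]))
plan()
E
```

```text
red [243.8 228.6] 94 [434.2 -39.2] long axis deg 27.0 sd [10.  14.2]
red [296.7 301.6] 34 [ 560.7 -376.4] long axis deg 43.0 sd [5.3 6.6]
blue [87.6 89.2] 16 [-220.1 1009.1] long axis deg 79.0 sd [ 5.3 14.8]
blue [191.7  95.7] 77 [305.1 845.7] long axis deg 173.0 sd [33.  42.2]
blue [304.5 115. ] 42 [823.5 582.8] long axis deg 95.0 sd [ 7.6 19. ]
blue [255.2 283.9] 90 [ 436.  -284.4] long axis deg 91.0 sd [ 7.  14.5]
yellow [220.5 198.2] 24 [365.2 131. ] long axis deg 66.0 sd [ 5.6 17.7]
yellow [282.6 277.1] 61 [ 534.2 -275.1] long axis deg 29.0 sd [ 6.3 11.7]
green [247.5 247.2] 66 [ 434.3 -127.2] long axis deg 89.0 sd [ 8.4 10.6]
green [234.5 305.6] 133 [ 354.3 -353. ] long axis deg 43.0 sd [ 9.4 14.2]
[277.56537434 304.28501144]
[300.93991744 300.32700238]
[301.24583372 300.27520161]
at [ 460.4 -353.1  227.7] yaw -89.7 F [ 0.5 -0.4  0.6] w 32.0 t 4.9
```

View pics/c5.png

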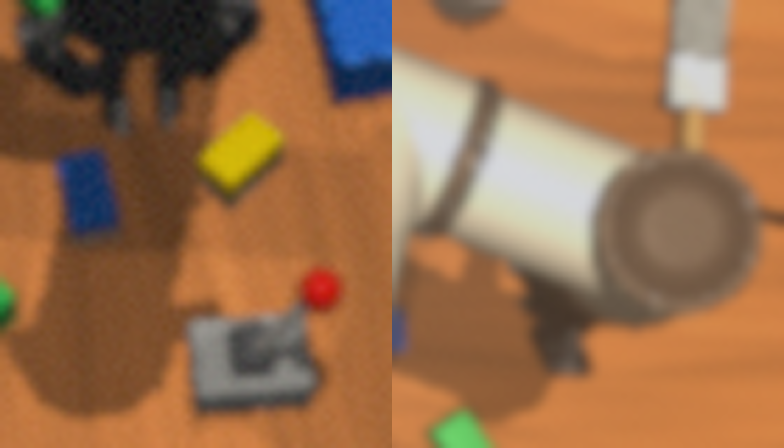

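The crop shows the red ball moved to (320,290), leaning away. I'm checking whether that is the stop.

```bash
python3 - <<'E'
from h import *
g=load('s2');a=load('side0')
print('ball start',world(a,276.45,302.3,92),'end',world(g,296.7,301.6,92))
for c in((190,320),(303,312),(315,375),(197,392),(252,350)): print(world(g,240+c[0]/5.6,250+c[1]/5.6,25).round(1))
for px in(514,520,527):
    base=np.array([px,-409,0]);X=np.array([np.cos(.09),-np.sin(.09),0]);Y=np.array([np.sin(.09),np.cos(.09),0])
    print(px,[((proj(g,base+sx*35*X+sy*25*Y+[0,0,25])-[240,250])*5.6).round(0) for sx,sy in((-1,1),(1,1),(1,-1),(-1,-1))],
     [((proj(g,base+X*d+[0,0,92])-[240,250])*5.6).round(0) for d in(-38.4,38.4)])
E
```

```text
ball start [ 485.91984976 -402.49829173   92.        ] end [ 549.7057902  -411.91573753   92.        ]
[ 482.2 -382.1   25. ]
[ 549.  -389.3   25. ]
[ 546.8 -430.1   25. ]
[ 477.1 -428.    25. ]
[ 514.1 -407.8   25. ]
514 [array([188., 318.]), array([306., 308.]), array([317., 386.]), array([198., 396.])] [array([188., 301.]), array([322., 289.])]
520 [array([198., 317.]), array([316., 307.]), array([328., 384.]), array([208., 395.])] [array([198., 299.]), array([332., 287.])]
527 [array([210., 315.]), array([327., 305.]), array([339., 382.]), array([220., 393.])] [array([210., 297.]), array([344., 285.])]
```

The base centre fits 514, so the ball is at its far-side stop. Next is the first blue block, at (439,-280).

Request:
{"name": "carry_out", "arguments": {
  "motion": [
    [0, 0, 0, -30, 10, 50, 0.4],
    [0, 0, 0, -60, 18, 100, 0.4],
    [0, 0, 0, -73, 21, 140, 0.4],
    [0, 0, 0, -73, 21, 180, 0.4],
    [0, 0, 0, -73, 21, 210, 0.4]
  ]
}}

```text
clock: 5.55
position: [437.4, -281.3, 9.7]
ee_rot: [0.708, -0.706, 0.0, -0.0]
contact_force: [0.1, 0.7, 0.6]
gripper_width: 60.2
grasp_force: 0.0
```

Request:
{"name": "carry_out", "arguments": {
  "motion": [
    [0, 0, 0, 0, 0, 0, 0.4],
    [0, 0, 0, 0, 0, 0, -1],
    [0, 0, 0, 0, 0, 0, -1],
    [0, 0, 0, 0, 0, 0, -1],
    [0, 0, 0, 0, 0, 0, -1]
  ]
}}

```text
clock: 6.18
position: [438.9, -282.5, 13.8]
ee_rot: [0.708, -0.706, 0.002, -0.001]
contact_force: [-2.4, -0.2, 15.9]
gripper_width: 29.2
grasp_force: 64.9
```

Request:
{"name": "carry_out", "arguments": {
  "motion": [
    [0, 0, 0, 0, 0, -20, -1],
    [0, 0, 0, 0, 0, -60, -1],
    [0, 0, 0, 0, 0, -100, -1]
  ]
}}

```text
clock: 6.55
position: [437.0, -281.4, 112.0]
ee_rot: [0.708, -0.706, 0.0, -0.0]
contact_force: [0.9, 1.0, -0.7]
gripper_width: 29.0
grasp_force: 59.2
```

```bash
python3 - <<'E'
from h import *
g=snap('side','s3');t=snap('top','t3'); blocks(g); blocks(t)
plan((660,-193,100,-90),(660,-193,25,-90))
E
```

```text
red [296.5 301.3] 36 [ 560.3 -375.4] long axis deg 60.0 sd [5.3 6.9]
blue [87.5 89.4] 17 [-220.2 1008.2] long axis deg 80.0 sd [ 5.1 14.8]
blue [191.1  96.1] 89 [301.9 843. ] long axis deg 176.0 sd [32.  41.6]
blue [304.5 115.1] 42 [823.7 582.2] long axis deg 93.0 sd [ 7.2 19. ]
blue [273.5 225.5] 71 [547.7 -46.2] long axis deg 68.0 sd [ 7.2 14.9]
blue [254.7 268.3] 103 [ 444.9 -221.7] long axis deg 81.0 sd [ 8.2 15.2]
yellow [220.7 198. ] 23 [366.1 131.7] long axis deg 69.0 sd [ 5.1 17.4]
yellow [278.1 254.3] 38 [ 538.2 -178.6] long axis deg 46.0 sd [6.3 9.8]
yellow [282.5 277.1] 59 [ 533.9 -275. ] long axis deg 29.0 sd [ 6.6 11. ]
green [234.8 305.4] 140 [ 355.3 -352.3] long axis deg 43.0 sd [ 9.4 14.9]
red [372.8 193.3] 23 [ 561.  -427.7] long axis deg 159.0 sd [4.7 6.3]
red [272.4 223.1] 66 [437.9 -34.2] long axis deg 16.0 sd [ 6.8 12.4]
blue [124.7 124.9] 128 [822.1 561.6] long axis deg 89.0 sd [ 7.8 21.8]
blue [123.7 141.6] 98 [754.1 562.6] long axis deg 86.0 sd [ 6.2 20.7]
blue [274.5 194.3] 56 [551.2 -41. ] long axis deg 64.0 sd [ 6.4 11.2]
blue [ 48.  254.9] 309 [301.6 834.8] long axis deg 91.0 sd [42.6 45. ]
yellow [332. 195.] 25 [ 551.7 -267.2] long axis deg 74.0 sd [4.6 7.4]
yellow [225.6 245. ] 124 [349.8 147. ] long axis deg 65.0 sd [19.9 20.3]
green [352.7 244.7] 84 [ 358.4 -347. ] long axis deg 39.0 sd [ 7.8 13.3]
at [ 440.2 -282.6  115.6] yaw -89.8 F [ 0.9 -0.7 -0.5] w 28.8 t 6.7
(660, -193, 100, -90) turn [-0.011 -0.004  0.003] shift [ -89.  -219.9   17.6] rows 4
(660, -193, 25, -90) turn [0. 0. 0.] shift [ 0.  0. 75.] rows 2
```

Request:
{"name": "carry_out", "arguments": {
  "motion": [
    [0, 0, 0, -20, -50, 5, -1],
    [0, 0, 0, -42, -105, 8, -1],
    [0, 0, 0, -66, -165, 10, -1],
    [0, 0, 0, -89, -218, 15, -1],
    [0, 0, 0, -89, -218, 15, -1]
  ]
}}

```text
clock: 7.28
position: [657.7, -189.8, 93.4]
ee_rot: [0.709, -0.705, -0.0, -0.0]
contact_force: [-0.9, -0.3, -0.8]
gripper_width: 28.9
grasp_force: 59.2
```

Request:
{"name": "carry_out", "arguments": {
  "motion": [
    [0, 0, 0, 0, 0, 50, -1],
    [0, 0, 0, 0, 0, 72, -1],
    [0, 0, 0, 0, 0, 75, -1],
    [0, 0, 0, 0, 0, 75, -1],
    [0, 0, 0, 0, 0, 75, 0.2]
  ]
}}

```text
clock: 7.9
position: [655.3, -192.1, 21.6]
ee_rot: [0.708, -0.706, 0.001, -0.001]
contact_force: [0.2, 0.3, -0.9]
gripper_width: 46.3
grasp_force: 0.0
```

Request:
{"name": "carry_out", "arguments": {
  "motion": [
    [0, 0, 0, 0, 0, 0, 0.2],
    [0, 0, 0, 0, 0, 0, 0.2],
    [0, 0, 0, 0, 0, -40, 0.2],
    [0, 0, 0, 0, 0, -90, 0.4],
    [0, 0, 0, 0, 0, -90, 0.4]
  ]
}}

```text
clock: 8.52
position: [658.1, -192.3, 116.2]
ee_rot: [0.708, -0.706, 0.004, -0.003]
contact_force: [0.5, -0.0, -0.7]
gripper_width: 59.6
grasp_force: 0.0
```

```bash
python3 - <<'E'
from h import *
t=snap('top','t4'); blocks(t)
plan((539,-272,100,-147),(539,-272,19,-147))
E
```

```text
red [372.8 193.3] 23 [ 561.  -427.7] long axis deg 159.0 sd [4.7 6.3]
blue [124.7 124.9] 128 [822.1 561.6] long axis deg 89.0 sd [ 7.8 21.8]
blue [123.7 141.6] 98 [754.1 562.6] long axis deg 86.0 sd [ 6.2 20.7]
blue [301.4 163.2] 140 [ 676.9 -146.4] long axis deg 80.0 sd [ 8.7 25.4]
blue [ 48.  254.9] 309 [301.5 834.8] long axis deg 91.0 sd [42.6 45. ]
yellow [254.6 170.1] 394 [646.8  38.9] long axis deg 177.0 sd [16.7 32.4]
yellow [308.3 196.6] 80 [ 544.3 -174.2] long axis deg 33.0 sd [ 7.7 13.3]
yellow [333.  198.5] 83 [ 538. -271.] long axis deg 34.0 sd [ 8.2 13. ]
green [296.8 222.5] 75 [ 441.6 -129.5] long axis deg 124.0 sd [ 7.4 12.7]
green [352.9 244.7] 79 [ 358.4 -347.7] long axis deg 36.0 sd [ 7.6 12.9]
at [ 656.2 -191.9  113.2] yaw -89.9 F [-0.7  0.8 -0.4] w 59.7 t 8.6
(539, -272, 100, -147) turn [-0.005  0.002  0.997] shift [ 79.9 117.4  12.5] rows 6
(539, -272, 19, -147) turn [0. 0. 0.] shift [ 0.  0. 81.] rows 2
```

Request:
{"name": "carry_out", "arguments": {
  "motion": [
    [0, 0, 0.18, 20, 30, 0, 0.4],
    [0, 0, 0.36, 40, 60, 0, 0.4],
    [0, 0, 0.54, 60, 90, 5, 0.4],
    [0, 0, 0.72, 79, 118, 12, 0.4],
    [0, 0, 0.9, 79, 118, 12, 0.4]
  ]
}}

```text
clock: 9.2
position: [533.5, -271.7, 96.3]
ee_rot: [-0.326, 0.945, 0.002, -0.002]
contact_force: [0.7, 0.3, -0.4]
gripper_width: 59.9
grasp_force: 0.0
```

Request:
{"name": "carry_out", "arguments": {
  "motion": [
    [0, 0, 0.09, 0, 0, 30, 0.4],
    [0, 0, 0.09, 0, 0, 65, 0.4],
    [0, 0, 0.09, 0, 0, 83, 0.4],
    [0, 0, 0.09, 0, 0, 83, 0.4],
    [0, 0, 0.09, 0, 0, 83, -1]
  ]
}}

```text
clock: 9.82
position: [537.9, -271.3, 16.1]
ee_rot: [-0.288, 0.958, -0.001, 0.001]
contact_force: [0.4, -0.7, 0.4]
gripper_width: 42.9
grasp_force: 0.0
```

Request:
{"name": "carry_out", "arguments": {
  "motion": [
    [0, 0, 0, 0, 0, 0, -1],
    [0, 0, 0, 0, 0, 0, -1],
    [0, 0, 0, 0, 0, 0, -1],
    [0, 0, 0, 0, 0, -30, -1],
    [0, 0, 0, 0, 0, -85, -1]
  ]
}}

```text
clock: 10.45
position: [535.1, -270.5, 98.7]
ee_rot: [-0.287, 0.958, 0.002, -0.003]
contact_force: [0.9, -0.1, -0.8]
gripper_width: 29.1
grasp_force: 59.7
```

```bash
python3 - <<'E'
from h import *
plan((645,-31,100,-90),(645,-31,27,-90))
E
```

```text
at [ 535.1 -270.5   98.7] yaw -146.6 F [ 0.9 -0.1 -0.8] w 29.1 t 10.4
(645, -31, 100, -90) turn [ 0.007 -0.001 -0.989] shift [-223.5  139.6   -1.5] rows 6
(645, -31, 27, -90) turn [0. 0. 0.] shift [ 0.  0. 73.] rows 2
```

Request:
{"name": "carry_out", "arguments": {
  "motion": [
    [0, 0, -0.18, -45, 28, -2, -1],
    [0, 0, -0.36, -90, 56, -2, -1],
    [0, 0, -0.54, -135, 84, -2, -1],
    [0, 0, -0.72, -180, 113, -2, -1],
    [0, 0, -0.9, -222, 139, -2, -1]
  ]
}}

```text
clock: 11.08
position: [646.1, -31.0, 102.0]
ee_rot: [-0.678, 0.735, 0.0, -0.0]
contact_force: [-0.0, -0.0, -0.9]
gripper_width: 28.9
grasp_force: 59.7
```

Request:
{"name": "carry_out", "arguments": {
  "motion": [
    [0, 0, -0.09, 0, 0, 0, -1],
    [0, 0, -0.09, 0, 0, 30, -1],
    [0, 0, -0.09, 0, 0, 78, -1],
    [0, 0, -0.09, 0, 0, 78, -1],
    [0, 0, -0.09, 0, 0, 78, 0.2]
  ]
}}

```text
clock: 11.7
position: [645.7, -32.9, 24.6]
ee_rot: [0.708, -0.706, -0.0, 0.0]
contact_force: [0.5, -1.4, 0.2]
gripper_width: 45.9
grasp_force: 0.0
```

Request:
{"name": "carry_out", "arguments": {
  "motion": [
    [0, 0, 0, 0, 0, 0, 0.2],
    [0, 0, 0, 0, 0, 0, 0.2],
    [0, 0, 0, 0, 0, -40, 0.2],
    [0, 0, 0, 0, 0, -90, 0.4],
    [0, 0, 0, 0, 0, -90, 0.4]
  ]
}}

```text
clock: 12.32
position: [649.0, -32.6, 120.1]
ee_rot: [0.708, -0.706, 0.004, -0.004]
contact_force: [0.6, -0.1, 0.7]
gripper_width: 59.8
grasp_force: 0.0
```

```bash
python3 - <<'E'
from h import *
t=snap('top','t5'); blocks(t)
plan((544,-174,100,-147),(544,-174,19,-147))
E
```

```text
red [210.1 176.8] 134 [617.1 214.4] long axis deg 42.0 sd [11.4 17.5]
red [372.8 193.3] 23 [ 561.  -427.7] long axis deg 159.0 sd [4.7 6.3]
red [272.4 223.4] 74 [436.6 -33.9] long axis deg 14.0 sd [ 7.2 12.9]
blue [124.7 124.9] 128 [822.1 561.6] long axis deg 89.0 sd [ 7.8 21.8]
blue [123.7 141.6] 98 [754.1 562.6] long axis deg 86.0 sd [ 6.2 20.7]
blue [274.5 194.1] 61 [552.1 -40.8] long axis deg 58.0 sd [ 6.7 11.7]
blue [ 48.  254.8] 310 [301.7 834.8] long axis deg 91.0 sd [42.7 44.9]
yellow [257.7 168.4] 113 [653.5  26.6] long axis deg 101.0 sd [ 6.5 22.9]
yellow [308.4 196.6] 79 [ 544.  -174.3] long axis deg 33.0 sd [ 7.7 13.1]
yellow [220.4 246. ] 54 [345.7 166.8] long axis deg 10.0 sd [ 6.1 17.8]
green [296.6 222.6] 73 [ 441.1 -128.4] long axis deg 120.0 sd [ 7.1 12.9]
green [352.9 244.7] 79 [ 358.4 -347.7] long axis deg 36.0 sd [ 7.6 12.9]
at [647.1 -32.6 117.3] yaw -89.9 F [-0.1  0.1 -0.3] w 59.8 t 12.4
(544, -174, 100, -147) turn [-0.005  0.004  0.997] shift [141.2 103.5  16.6] rows 6
(544, -174, 19, -147) turn [0. 0. 0.] shift [ 0.  0. 81.] rows 2
```

Request:
{"name": "carry_out", "arguments": {
  "motion": [
    [0, 0, 0.18, 35, 26, 0, 0.4],
    [0, 0, 0.36, 70, 52, 0, 0.4],
    [0, 0, 0.54, 105, 78, 5, 0.4],
    [0, 0, 0.72, 141, 103, 16, 0.4],
    [0, 0, 0.9, 141, 103, 16, 0.4]
  ]
}}

```text
clock: 13.0
position: [539.4, -175.9, 96.3]
ee_rot: [-0.325, 0.946, 0.001, -0.002]
contact_force: [0.7, 0.4, -0.5]
gripper_width: 59.8
grasp_force: 0.0
```

Request:
{"name": "carry_out", "arguments": {
  "motion": [
    [0, 0, 0.09, 0, 0, 30, 0.4],
    [0, 0, 0.09, 0, 0, 65, 0.4],
    [0, 0, 0.09, 0, 0, 83, 0.4],
    [0, 0, 0.09, 0, 0, 83, 0.4],
    [0, 0, 0.09, 0, 0, 83, -1]
  ]
}}

```text
clock: 13.62
position: [543.4, -174.1, 15.6]
ee_rot: [-0.287, 0.958, -0.0, 0.0]
contact_force: [0.0, 0.2, 0.1]
gripper_width: 42.7
grasp_force: 0.0
```

Request:
{"name": "carry_out", "arguments": {
  "motion": [
    [0, 0, 0, 0, 0, 0, -1],
    [0, 0, 0, 0, 0, 0, -1],
    [0, 0, 0, 0, 0, 0, -1],
    [0, 0, 0, 0, 0, -30, -1],
    [0, 0, 0, 0, 0, -85, -1]
  ]
}}

```text
clock: 14.25
position: [541.3, -173.8, 98.9]
ee_rot: [-0.287, 0.958, 0.001, -0.003]
contact_force: [1.2, 0.1, -0.0]
gripper_width: 28.9
grasp_force: 59.4
```

Request:
{"name": "carry_out", "arguments": {
  "motion": [
    [0, 0, -0.18, -40, 23, -2, -1],
    [0, 0, -0.36, -80, 46, -2, -1],
    [0, 0, -0.54, -120, 70, -2, -1],
    [0, 0, -0.72, -160, 93, -2, -1],
    [0, 0, -0.9, -199, 116, -2, -1]
  ]
}}

```text
clock: 14.88
position: [645.7, 33.7, 102.0]
ee_rot: [-0.677, 0.736, 0.0, -0.0]
contact_force: [1.1, -0.6, -1.0]
gripper_width: 28.7
grasp_force: 59.4
```

Request:
{"name": "carry_out", "arguments": {
  "motion": [
    [0, 0, -0.09, 0, 0, 0, -1],
    [0, 0, -0.09, 0, 0, 30, -1],
    [0, 0, -0.09, 0, 0, 78, -1],
    [0, 0, -0.09, 0, 0, 78, -1],
    [0, 0, -0.09, 0, 0, 78, 0.2]
  ]
}}

```text
clock: 15.5
position: [645.3, 32.2, 24.5]
ee_rot: [0.708, -0.706, -0.0, 0.0]
contact_force: [-0.2, 0.6, 0.8]
gripper_width: 45.8
grasp_force: 0.0
```

Request:
{"name": "carry_out", "arguments": {
  "motion": [
    [0, 0, 0, 0, 0, 0, 0.2],
    [0, 0, 0, 0, 0, 0, 0.2],
    [0, 0, 0, 0, 0, -40, 0.2],
    [0, 0, 0, 0, 0, -90, 0.4],
    [0, 0, 0, 0, 0, -90, 0.4]
  ]
}}

```text
clock: 16.12
position: [648.5, 32.9, 120.2]
ee_rot: [0.708, -0.706, 0.003, -0.005]
contact_force: [0.0, -0.1, -0.5]
gripper_width: 59.7
grasp_force: 0.0
```

```bash
python3 - <<'E'
from h import *
t=snap('top','t6'); blocks(t); blocks(snap('side','s6'))
plan((552,-41,100,-116),(552,-41,19,-116),(552,-41,100,-116),(657,-132,100,-90))
E
```

```text
red [232.  176.1] 182 [621.  127.9] long axis deg 109.0 sd [14.5 16.7]
red [372.7 193.4] 22 [ 560.8 -427.3] long axis deg 167.0 sd [4.5 6.3]
red [272.4 223.2] 71 [437.2 -34.2] long axis deg 15.0 sd [ 7.1 12.6]
blue [124.7 124.9] 128 [822.1 561.6] long axis deg 89.0 sd [ 7.8 21.8]
blue [123.7 141.6] 98 [754.1 562.6] long axis deg 86.0 sd [ 6.2 20.7]
blue [274.5 194.3] 56 [551.2 -41. ] long axis deg 64.0 sd [ 6.4 11.2]
blue [ 48.  254.8] 310 [301.7 834.8] long axis deg 91.0 sd [42.7 44.9]
yellow [274.4 169.1] 349 [651.7 -39.6] long axis deg 11.0 sd [15.7 31.4]
yellow [249.2 168.2] 16 [653.9  60.4] long axis deg 18.0 sd [4.  5.4]
green [296.7 222.5] 75 [ 441.5 -128.8] long axis deg 121.0 sd [ 7.2 13.1]
green [352.9 244.7] 79 [ 358.4 -347.7] long axis deg 36.0 sd [ 7.6 12.9]
red [283.7 180.5] 33 [635.4 178.5] long axis deg 64.0 sd [ 5.5 11.6]
red [243.8 228.7] 94 [434.  -39.7] long axis deg 21.0 sd [10.2 13.8]
red [296.7 301.2] 37 [ 561.1 -375.3] long axis deg 55.0 sd [5.2 7.2]
blue [87.5 89.2] 15 [-220.6 1009.7] long axis deg 77.0 sd [ 5.  15.2]
blue [189.4  98.9] 28 [291.2 821. ] long axis deg 172.0 sd [ 6.5 15. ]
blue [303.9 112.7] 17 [824.9 600.3] long axis deg 79.0 sd [6.3 8.5]
blue [273.5 225.5] 70 [547.6 -45.9] long axis deg 67.0 sd [ 7.1 14.9]
yellow [295.  220.4] 191 [633.8 -36.9] long axis deg 179.0 sd [16.9 30. ]
green [248.9 248.9] 98 [ 438.2 -135.4] long axis deg 114.0 sd [ 8.7 15.1]
green [234.6 305.6] 133 [ 354.5 -352.9] long axis deg 42.0 sd [ 9.5 14. ]
at [645.4  32.4 115.3] yaw -89.9 F [-0.3  0.3  0.1] w 59.9 t 16.2
(552, -41, 100, -116) turn [-0.001  0.001  0.455] shift [73.3 93.6 15.1] rows 3
(552, -41, 19, -116) turn [0. 0. 0.] shift [ 0.  0. 81.] rows 2
(552, -41, 100, -116) turn [0. 0. 0.] shift [  0.   0. -81.] rows 2
(657, -132, 100, -90) turn [ 0.     0.    -0.454] shift [  35.8 -134.3    0. ] rows 3
```

Gripping blue1 across its short side would put a finger too close to the yellow tray wall, so I'll grip it over its length.

Request:
{"name": "carry_out", "arguments": {
  "motion": [
    [0, 0, -0.18, 18, 25, 0, 0.4],
    [0, 0, -0.36, 36, 50, 0, 0.4],
    [0, 0, -0.54, 54, 75, 0, 0.4],
    [0, 0, -0.72, 71, 98, 0, 0.4],
    [0, 0, -0.9, 71, 98, 0, 0.4]
  ]
}}

```text
clock: 16.85
position: [544.6, -40.1, 112.9]
ee_rot: [0.945, -0.326, -0.002, 0.001]
contact_force: [0.1, 0.6, -0.1]
gripper_width: 59.6
grasp_force: 0.0
```

Request:
{"name": "carry_out", "arguments": {
  "motion": [
    [0, 0, -0.12, 0, 0, 10, 0.4],
    [0, 0, -0.22, 0, 0, 30, 0.4],
    [0, 0, -0.22, 0, 0, 45, 0.4],
    [0, 0, -0.22, 0, 0, 45, 0.4]
  ]
}}

```text
clock: 17.35
position: [546.3, -39.1, 67.4]
ee_rot: [0.975, -0.223, -0.002, 0.001]
contact_force: [0.0, -0.4, 0.2]
gripper_width: 59.9
grasp_force: 0.0
```

```bash
python3 - <<'E'
from h import *
plan((548,-39,20,-26))
E
```

```text
at [546.3 -39.1  67.4] yaw -25.8 F [ 0.  -0.4  0.2] w 59.9 t 17.4
(548, -39, 20, -26) turn [0.003 0.004 0.003] shift [ 1.7 -1.  47.4] rows 1
```

Request:
{"name": "carry_out", "arguments": {
  "motion": [
    [0, 0, 0, 1, 0, 25, 0.4],
    [0, 0, 0, 1, 0, 48, 0.4],
    [0, 0, 0, 1, 0, 49, 0.4],
    [0, 0, 0, 1, 0, 49, -1],
    [0, 0, 0, 1, 0, 49, -1]
  ]
}}

```text
clock: 17.98
position: [549.4, -39.1, 21.5]
ee_rot: [0.975, -0.223, 0.001, -0.0]
contact_force: [-0.0, 0.2, -0.9]
gripper_width: 48.8
grasp_force: 62.6
```

Request:
{"name": "carry_out", "arguments": {
  "motion": [
    [0, 0, 0, 0, 0, 0, -1],
    [0, 0, 0, 0, 0, 0, -1],
    [0, 0, 0, 0, 0, -30, -1],
    [0, 0, 0, 0, 0, -85, -1],
    [0, 0, 0, 0, 0, -85, -1]
  ]
}}

```text
clock: 18.6
position: [551.7, -38.9, 109.9]
ee_rot: [0.975, -0.222, 0.005, -0.002]
contact_force: [0.2, 0.5, -1.4]
gripper_width: 48.4
grasp_force: 62.9
```

```bash
python3 - <<'E'
from h import *
plan((660,-134,105,-90))
E
```

```text
at [551.7 -38.9 109.9] yaw -25.7 F [ 0.2  0.5 -1.4] w 48.4 t 18.6
(660, -134, 105, -90) turn [-0.01  -0.005  1.123] shift [138.8  38.8   5.8] rows 7
```

Request:
{"name": "carry_out", "arguments": {
  "motion": [
    [0, 0, 0.18, 28, 8, 0, -1],
    [0, 0, 0.36, 56, 16, 0, -1],
    [0, 0, 0.54, 84, 24, 0, -1],
    [0, 0, 0.72, 112, 32, 0, -1],
    [0, 0, 0.9, 136, 40, 0, -1]
  ]
}}

```text
clock: 19.23
position: [653.8, -135.0, 104.0]
ee_rot: [0.779, -0.627, -0.001, 0.0]
contact_force: [-0.7, 0.3, -0.7]
gripper_width: 48.6
grasp_force: 62.8
```

Request:
{"name": "carry_out", "arguments": {
  "motion": [
    [0, 0, 0.12, 0, 0, 0, -1],
    [0, 0, 0.22, 0, 0, 0, -1],
    [0, 0, 0.22, 0, 0, 40, -1],
    [0, 0, 0.22, 0, 0, 70, -1],
    [0, 0, 0.22, 0, 0, 70, -1]
  ]
}}

```text
clock: 19.85
position: [651.1, -134.3, 31.6]
ee_rot: [0.708, -0.707, -0.003, 0.003]
contact_force: [-0.2, -0.0, -1.0]
gripper_width: 48.7
grasp_force: 62.8
```

```bash
python3 - <<'E'
from h import *
plan((660,-131,28,-90))
E
```

```text
at [ 651.1 -134.3   31.6] yaw -89.9 F [-0.2 -0.  -1. ] w 48.7 t 19.9
(660, -131, 28, -90) turn [0.008 0.    0.001] shift [-3.3 -9.   3.5] rows 1
```

Request:
{"name": "carry_out", "arguments": {
  "motion": [
    [0, 0, 0, -2, -6, 3, -1],
    [0, 0, 0, -2, -6, 3, -1],
    [0, 0, 0, -2, -6, 3, 0.35],
    [0, 0, 0, -2, -6, 3, 0.35],
    [0, 0, 0, -2, -6, 3, 0.35]
  ]
}}

```text
clock: 20.48
position: [659.8, -132.3, 32.8]
ee_rot: [0.708, -0.706, 0.0, -0.0]
contact_force: [0.1, -0.3, 0.2]
gripper_width: 57.8
grasp_force: 0.0
```

Request:
{"name": "carry_out", "arguments": {
  "motion": [
    [0, 0, 0, 0, 0, -50, 0.35],
    [0, 0, 0, 0, 0, -100, 0.4],
    [0, 0, 0, 0, 0, -100, 0.4]
  ]
}}

```text
clock: 20.85
position: [662.7, -132.6, 138.2]
ee_rot: [0.708, -0.706, 0.004, -0.004]
contact_force: [1.1, -0.5, -0.8]
gripper_width: 59.8
grasp_force: 0.0
```

```bash
python3 - <<'E'
from h import *
blocks(snap('side','s7'))
plan((437,-34,105,-164),(437,-34,20,-164),(650,167,105,-90))
E
```

```text
red [243.8 228.5] 99 [434.1 -39.1] long axis deg 19.0 sd [10.3 14.3]
red [296.5 301.3] 36 [ 560.3 -375.4] long axis deg 60.0 sd [5.3 6.9]
blue [87.5 89.4] 17 [-220.2 1008.2] long axis deg 80.0 sd [ 5.1 14.8]
yellow [220.2 198.4] 25 [364.3 130.3] long axis deg 63.0 sd [ 6.2 18. ]
yellow [307.3 218.1] 98 [682.8 -34.9] long axis deg 73.0 sd [11.6 14.3]
green [248.8 248.9] 98 [ 437.7 -135.6] long axis deg 110.0 sd [ 8.7 15.2]
green [234.5 305.6] 132 [ 354.4 -352.9] long axis deg 42.0 sd [ 9.4 14.1]
at [ 660.9 -132.3  135.1] yaw -89.9 F [-0.4 -0.5 -1.3] w 59.8 t 20.9
(437, -34, 105, -164) turn [-0.004  0.004  1.293] shift [-98.8 223.8  28.9] rows 7
(437, -34, 20, -164) turn [0. 0. 0.] shift [ 0.  0. 85.] rows 2
(650, 167, 105, -90) turn [ 0.     0.    -1.292] shift [-260.2  134.5  -85. ] rows 7
```

Request:
{"name": "carry_out", "arguments": {
  "motion": [
    [0, 0, 0.18, -20, 46, 0, 0.4],
    [0, 0, 0.36, -40, 92, 0, 0.4],
    [0, 0, 0.54, -60, 138, 0, 0.4],
    [0, 0, 0.72, -80, 184, 10, 0.4],
    [0, 0, 0.9, -98, 225, 30, 0.4]
  ]
}}

```text
clock: 21.52
position: [432.5, -34.5, 101.6]
ee_rot: [-0.327, 0.945, 0.0, -0.0]
contact_force: [-0.3, 0.6, -0.3]
gripper_width: 59.4
grasp_force: 0.0
```

Request:
{"name": "carry_out", "arguments": {
  "motion": [
    [0, 0, 0.18, 0, 0, 0, 0.4],
    [0, 0, 0.36, 0, 0, 20, 0.4],
    [0, 0, 0.39, 0, 0, 50, 0.4],
    [0, 0, 0.39, 0, 0, 50, 0.4]
  ]
}}

```text
clock: 22.02
position: [432.1, -35.4, 50.2]
ee_rot: [-0.141, 0.99, -0.0, -0.004]
contact_force: [0.7, 0.2, -0.6]
gripper_width: 59.8
grasp_force: 0.0
```

```bash
python3 - <<'E'
from h import *
plan((437,-34,20,-164),(437,-34,105,-164),(650,167,105,-90))
E
```

```text
at [432.1 -35.4  50.2] yaw -163.8 F [ 0.7  0.2 -0.6] w 59.8 t 22.0
(437, -34, 20, -164) turn [ 0.    -0.007  0.003] shift [-5.4 -0.  30.1] rows 1
(437, -34, 105, -164) turn [0. 0. 0.] shift [  0.   0. -85.] rows 2
(650, 167, 105, -90) turn [ 0.     0.    -1.292] shift [-260.2  134.5    0. ] rows 7
```

Request:
{"name": "carry_out", "arguments": {
  "motion": [
    [0, 0, 0, -4, 0, 16, 0.4],
    [0, 0, 0, -4, 0, 31, 0.4],
    [0, 0, 0, -4, 0, 31, 0.4],
    [0, 0, 0, -4, 0, 31, -1],
    [0, 0, 0, -4, 0, 31, -1]
  ]
}}

```text
clock: 22.65
position: [439.1, -33.5, 22.4]
ee_rot: [-0.141, 0.99, 0.0, 0.001]
contact_force: [-0.2, 0.2, -0.7]
gripper_width: 29.0
grasp_force: 59.5
```

Request:
{"name": "carry_out", "arguments": {
  "motion": [
    [0, 0, 0, 0, 0, 0, -1],
    [0, 0, 0, 0, 0, 0, -1],
    [0, 0, 0, 0, 0, -30, -1],
    [0, 0, 0, 0, 0, -85, -1],
    [0, 0, 0, 0, 0, -85, -1]
  ]
}}

```text
clock: 23.28
position: [441.2, -33.0, 110.3]
ee_rot: [-0.141, 0.99, 0.0, 0.005]
contact_force: [-1.0, 0.3, -0.6]
gripper_width: 28.7
grasp_force: 59.5
```

Request:
{"name": "carry_out", "arguments": {
  "motion": [
    [0, 0, -0.18, -52, 27, 0, -1],
    [0, 0, -0.36, -104, 54, 0, -1],
    [0, 0, -0.54, -156, 81, 0, -1],
    [0, 0, -0.72, -208, 108, 0, -1],
    [0, 0, -0.9, -260, 135, 0, -1]
  ]
}}

```text
clock: 23.9
position: [650.9, 169.7, 104.9]
ee_rot: [-0.56, 0.829, 0.0, -0.001]
contact_force: [1.4, 0.3, 0.0]
gripper_width: 28.8
grasp_force: 59.6
```

```bash
python3 - <<'E'
from h import *
plan((650,167,105,-90),(650,167,27,-90))
E
```

```text
at [650.9 169.7 104.9] yaw -111.9 F [1.4 0.3 0. ] w 28.8 t 23.9
(650, 167, 105, -90) turn [ 0.002 -0.001 -0.382] shift [ 2.8 -0.2 -0.1] rows 3
(650, 167, 27, -90) turn [0. 0. 0.] shift [ 0.  0. 78.] rows 2
```

Request:
{"name": "carry_out", "arguments": {
  "motion": [
    [0, 0, -0.18, 2, 0, 0, -1],
    [0, 0, -0.36, 2, 0, 20, -1],
    [0, 0, -0.38, 2, 0, 60, -1],
    [0, 0, -0.38, 2, 0, 76, -1],
    [0, 0, -0.38, 2, 0, 76, -1]
  ]
}}

```text
clock: 24.52
position: [649.1, 166.4, 29.1]
ee_rot: [-0.704, 0.71, 0.0, -0.001]
contact_force: [0.5, 1.1, 1.0]
gripper_width: 29.0
grasp_force: 60.1
```

Request:
{"name": "carry_out", "arguments": {
  "motion": [
    [0, 0, 0, 0, 0, 0, 0.2],
    [0, 0, 0, 0, 0, 0, 0.2],
    [0, 0, 0, 0, 0, 0, 0.2],
    [0, 0, 0, 0, 0, -50, 0.2],
    [0, 0, 0, 0, 0, -100, 0.2]
  ]
}}

```text
clock: 25.15
position: [649.4, 166.5, 131.2]
ee_rot: [-0.704, 0.71, 0.0, -0.001]
contact_force: [0.7, 0.3, 0.4]
gripper_width: 51.2
grasp_force: 0.0
```

Request:
{"name": "carry_out", "arguments": {
  "motion": [
    [0, 0, 0, 60, 0, -50, 0.2],
    [0, 0, 0, 120, 0, -90, 0.2],
    [0, 0, 0, 180, 0, -110, 0.2],
    [0, 0, 0, 180, 0, -110, 0.2]
  ]
}}

```text
clock: 25.65
position: [648.4, -16.0, 243.0]
ee_rot: [-0.703, 0.711, -0.001, 0.002]
contact_force: [0.1, 0.6, -0.3]
gripper_width: 51.5
grasp_force: 0.0
```

```bash
python3 - <<'E'
from h import *
t=snap('top','t8')['color'];s=snap('side','s8')['color']
A=cv2.resize(t[130:220,190:340],None,fx=5.2,fy=5.2,interpolation=cv2.INTER_CUBIC)
cv2.imwrite('pics/c6.png',A[:,:780])
cv2.imwrite('pics/c7.png',cv2.resize(s[150:275,220:340],None,fx=4.6,fy=4.6,interpolation=cv2.INTER_CUBIC))
plan()
E
```

```text
at [648.5 -15.5 241.9] yaw -90.6 F [-0.1  0.5  0.4] w 51.2 t 25.8
```

View pics/c6.png

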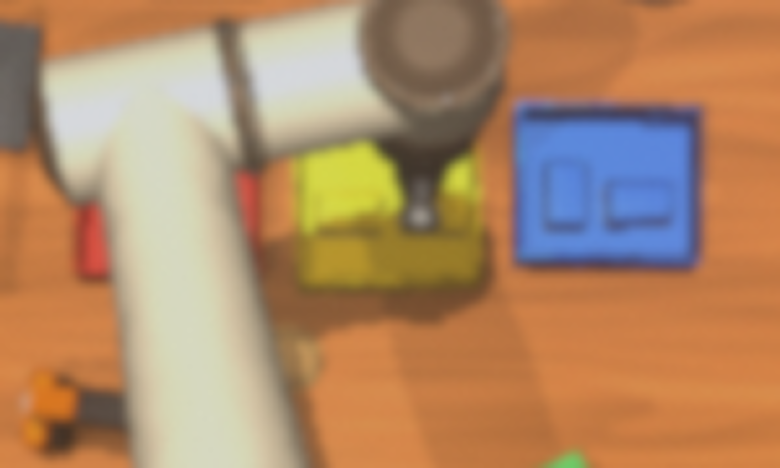

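View pics/c7.png

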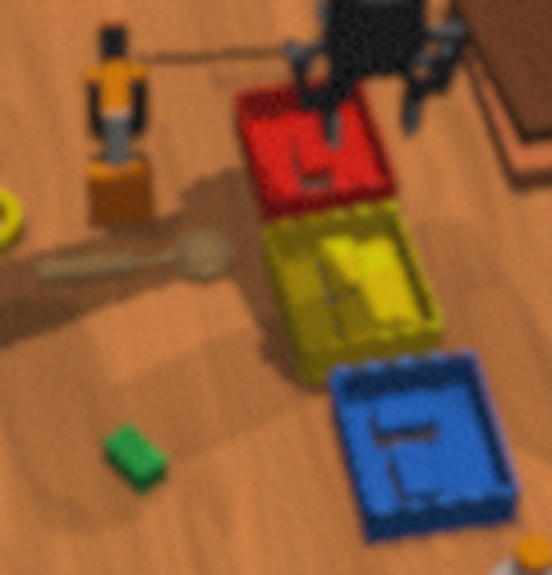

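Both blue blocks lie flat in their tray at (565,195) and (640,200) in the crop. In c7 the red block sits in the red tray at (315,170) and both yellow blocks are in theirs. The ear defenders have not moved, so they come next.

Request:
{"name": "carry_out", "arguments": {
  "motion": [
    [0, 0, 0.07, -42, 34, 0, 0.2],
    [0, 0, 0.14, -84, 68, 0, 0.2],
    [0, 0, 0.14, -126, 103, 0, 0.2],
    [0, 0, 0.14, -168, 137, 0, 0.2],
    [0, 0, 0.14, -208, 171, 0, 0.2]
  ]
}}

```text
clock: 26.38
position: [476.9, 198.3, 239.3]
ee_rot: [-0.654, 0.757, 0.0, -0.001]
contact_force: [0.3, 1.5, 0.2]
gripper_width: 51.1
grasp_force: 0.0
```

Request:
{"name": "carry_out", "arguments": {
  "motion": [
    [0, 0, 0, 0, 0, 20, 0.2],
    [0, 0, 0, 0, 0, 40, 0.2],
    [0, 0, 0, 0, 0, 40, 0.2]
  ]
}}

```text
clock: 26.75
position: [477.2, 196.5, 198.2]
ee_rot: [-0.654, 0.757, 0.0, -0.003]
contact_force: [-0.4, 0.4, -0.2]
gripper_width: 51.1
grasp_force: 0.0
```

```bash
python3 - <<'E'
from h import *
g=snap('side','s9')
cv2.imwrite('pics/c8.png',cv2.resize(g['color'][110:210,200:290],None,fx=6,fy=6,interpolation=cv2.INTER_CUBIC))
plan((479,194.5,161,-98.6))
p=read_state()['position']; print([((proj(g,p-[0,0,k])-[200,110])*6).round(0) for k in(0,14)], (proj(g,[479,194.5,165])-[200,110])*6)
E
```

```text
at [478.2 196.6 199.5] yaw -98.4 F [0.1 0.  1. ] w 51.3 t 26.8
(479, 194.5, 161, -98.6) turn [ 0.002 -0.002  0.004] shift [ 1.9 -1.2 38.5] rows 1
[array([263., 251.]), array([264., 267.])] [267.20040508 291.96946514]
```

View pics/c8.png

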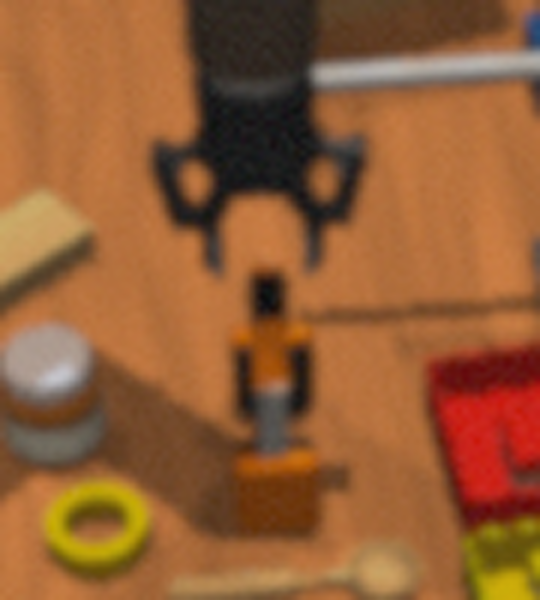

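The fingers at (213,265) and (313,265) straddle the pad at (267,292), so I go straight down.

Request:
{"name": "carry_out", "arguments": {
  "motion": [
    [0, 0, 0, 2, -1, 20, 0.2],
    [0, 0, 0, 2, -1, 38, 0.2],
    [0, 0, 0, 2, -1, 38, 0.2],
    [0, 0, 0, 2, -1, 38, 0.2]
  ]
}}

```text
clock: 27.3
position: [480.3, 194.4, 163.4]
ee_rot: [-0.653, 0.757, -0.0, 0.001]
contact_force: [0.2, 0.6, -0.4]
gripper_width: 51.2
grasp_force: 0.0
```

Request:
{"name": "carry_out", "arguments": {
  "motion": [
    [0, 0, 0, 0, 0, 0, -1],
    [0, 0, 0, 0, 0, 0, -1],
    [0, 0, 0, 0, 0, 0, -1],
    [0, 0, 0, 0, 0, 0, -1],
    [0, 0, 0, 0, 0, 0, -1]
  ]
}}

```text
clock: 27.92
position: [480.0, 194.2, 163.4]
ee_rot: [-0.653, 0.757, -0.0, 0.001]
contact_force: [-1.2, -0.1, 5.6]
gripper_width: 24.8
grasp_force: 60.3
```

Request:
{"name": "carry_out", "arguments": {
  "motion": [
    [0, 0, 0, 0, 0, -20, -1],
    [0, 0, 0, 0, 0, -50, -1],
    [0, 0, -0.03, 0, 0, -80, -1],
    [0, 0, -0.055, 0, 0, -107, -1],
    [0, 0, -0.055, 0, 0, -107, -1]
  ]
}}

```text
clock: 28.55
position: [480.1, 194.4, 270.4]
ee_rot: [-0.673, 0.739, 0.0, 0.002]
contact_force: [-0.3, 0.7, -3.1]
gripper_width: 24.3
grasp_force: 59.3
```

Request:
{"name": "carry_out", "arguments": {
  "motion": [
    [0, 0, 0, -35, 5, 0, -1],
    [0, 0, 0, -75, 12, 0, -1],
    [0, 0, 0, -115, 18, 0, -1],
    [0, 0, 0, -152, 25, 0, -1],
    [0, 0, 0, -152, 25, 0, -1]
  ]
}}

```text
clock: 29.18
position: [467.5, 349.3, 265.9]
ee_rot: [-0.674, 0.739, 0.0, -0.002]
contact_force: [0.1, -0.1, -2.9]
gripper_width: 24.8
grasp_force: 59.3
```

```bash
python3 - <<'E'
from h import *
g=snap('side','s10');t=snap('top','t10')
A=cv2.resize(g['color'][60:190,190:320],None,fx=3.8,fy=3.8,interpolation=cv2.INTER_CUBIC)
cv2.imwrite('pics/c9.png',A)
plan((475,347.5,270,-95.4),(610,334.8,270,-95.4))
E
```

```text
at [467.9 347.1 266.8] yaw -95.3 F [ 0.   0.5 -2.6] w 24.3 t 29.3
(475, 347.5, 270, -95.4) turn [ 0.003 -0.004  0.001] shift [-1.  -7.1 -3.2] rows 1
(610, 334.8, 270, -95.4) turn [0. 0. 0.] shift [-1.000e-01 -1.356e+02  0.000e+00] rows 3
```

View pics/c9.png

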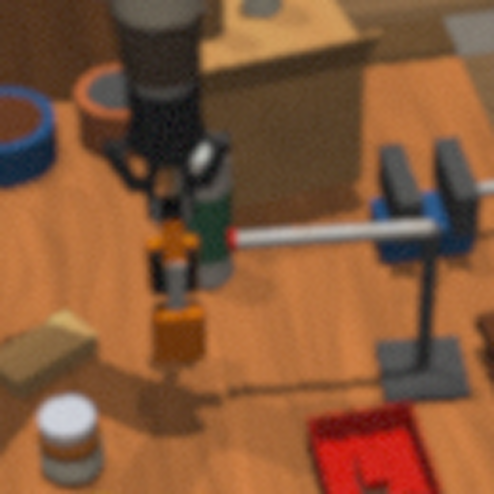

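Request:
{"name": "carry_out", "arguments": {
  "motion": [
    [0, 0, 0, 0, -25, -5, -1],
    [0, 0, 0, 0, -55, -5, -1],
    [0, 0, 0, 0, -85, -5, -1],
    [0, 0, 0, 0, -115, -5, -1],
    [0, 0, 0, 0, -140, -5, -1]
  ]
}}

```text
clock: 29.9
position: [609.0, 332.8, 272.9]
ee_rot: [-0.673, 0.74, 0.0, -0.001]
contact_force: [-0.8, 0.3, -3.1]
gripper_width: 24.3
grasp_force: 59.5
```

```bash
python3 - <<'E'
from h import *
snap('side','s11')
plan((610,334.8,245,-95.4))
E
```

```text
at [611.7 332.3 272.3] yaw -95.5 F [ 1.5  0.6 -2.6] w 24.4 t 29.9
(610, 334.8, 245, -95.4) turn [-0.    -0.001 -0.002] shift [-2.3  2.  27.3] rows 1
```

Request:
{"name": "carry_out", "arguments": {
  "motion": [
    [0, 0, 0, -2, 0, 10, -1],
    [0, 0, 0, -2, 0, 20, -1],
    [0, 0, 0, -2, 0, 25, -1],
    [0, 0, 0, -2, 0, 25, -1]
  ]
}}

```text
clock: 30.45
position: [607.7, 336.6, 248.8]
ee_rot: [-0.674, 0.739, 0.0, -0.001]
contact_force: [-0.4, -0.3, -2.2]
gripper_width: 24.5
grasp_force: 59.7
```

Request:
{"name": "carry_out", "arguments": {
  "motion": [
    [0, 0, 0, 0, 0, 1, -1],
    [0, 0, 0, 0, 0, 2, -1],
    [0, 0, 0, 0, 0, 3, -1],
    [0, 0, 0, 0, 0, 3, -1]
  ]
}}

```text
clock: 30.95
position: [608.3, 336.5, 246.2]
ee_rot: [-0.673, 0.739, 0.0, -0.0]
contact_force: [1.1, -0.4, -2.4]
gripper_width: 24.4
grasp_force: 59.7
```

Request:
{"name": "carry_out", "arguments": {
  "motion": [
    [0, 0, 0, 0, 0, 1, -1],
    [0, 0, 0, 0, 0, 2, -1],
    [0, 0, 0, 0, 0, 2, -1]
  ]
}}

```text
clock: 31.32
position: [608.3, 336.5, 244.2]
ee_rot: [-0.673, 0.739, -0.0, -0.0]
contact_force: [-0.0, -0.4, -2.5]
gripper_width: 24.2
grasp_force: 59.7
```

Request:
{"name": "carry_out", "arguments": {
  "motion": [
    [0, 0, 0, 0, 0, 1, -1],
    [0, 0, 0, 0, 0, 2, -1],
    [0, 0, 0, 0, 0, 2, -1]
  ]
}}

```text
clock: 31.7
position: [608.4, 336.6, 242.4]
ee_rot: [-0.674, 0.739, -0.0, 0.0]
contact_force: [-1.0, 0.6, -3.4]
gripper_width: 24.6
grasp_force: 59.8
```

Request:
{"name": "carry_out", "arguments": {
  "motion": [
    [0, 0, 0, 0, 0, 1, -1],
    [0, 0, 0, 0, 0, 2, -1],
    [0, 0, 0, 0, 0, 2, -1]
  ]
}}

```text
clock: 32.08
position: [608.4, 336.6, 242.2]
ee_rot: [-0.674, 0.739, -0.0, 0.001]
contact_force: [-3.2, -1.4, 5.6]
gripper_width: 24.3
grasp_force: 60.7
```

```bash
python3 - <<'E'
from h import *
g=snap('side','s12')
cv2.imwrite('pics/c10.png',cv2.resize(g['color'][70:190,220:330],None,fx=5,fy=5,interpolation=cv2.INTER_CUBIC))
plan()
E
```

```text
at [608.4 336.6 242.3] yaw -95.3 F [-3.4 -1.   5.2] w 24.6 t 32.1
```

View pics/c10.png

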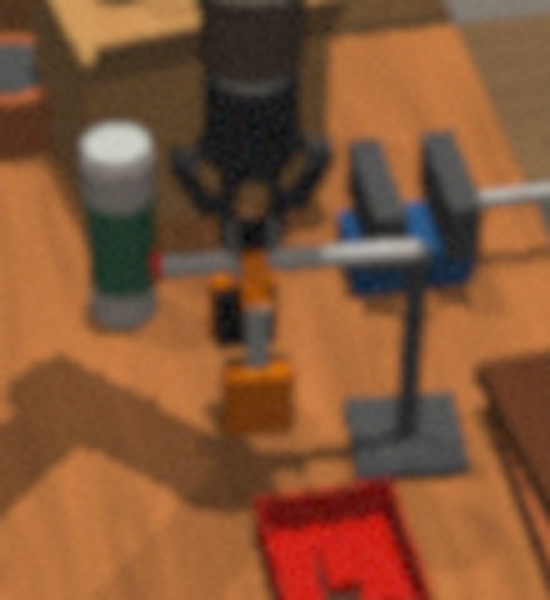

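The headband bears on the bar at (250,255), with contact felt at the expected height. I'm letting go.

Request:
{"name": "carry_out", "arguments": {
  "motion": [
    [0, 0, 0, 0, 0, -1, -0.3],
    [0, 0, 0, 0, 0, -1, 0],
    [0, 0, 0, 0, 0, -1, 0.1],
    [0, 0, 0, 0, 0, -1, 0.1]
  ]
}}

```text
clock: 32.62
position: [608.4, 336.6, 241.0]
ee_rot: [-0.673, 0.739, -0.0, -0.0]
contact_force: [0.2, -0.7, -0.5]
gripper_width: 46.8
grasp_force: 0.0
```

Request:
{"name": "carry_out", "arguments": {
  "motion": [
    [0, 0, 0, 0, 0, -20, 0.1],
    [0, 0, 0, 0, 0, -60, 0.1],
    [0, 0, 0, 0, 0, -110, 0.1],
    [0, 0, 0, 60, 60, -110, 0.1],
    [0, 0, 0, 60, 120, -110, 0.1]
  ]
}}

```text
clock: 33.25
position: [498.0, 288.5, 351.3]
ee_rot: [-0.672, 0.74, -0.0, 0.0]
contact_force: [-0.9, 2.1, 1.2]
gripper_width: 47.0
grasp_force: 0.0
```

Request:
{"name": "carry_out", "arguments": {
  "motion": [
    [0, 0, 0, 55, 20, 0, 0.1],
    [0, 0, 0, 110, 30, 0, 0.1],
    [0, 0, 0, 165, 30, 0, 0.1],
    [0, 0, 0, 220, 20, 0, 0.1],
    [0, 0, 0, 280, 20, 0, 0.1]
  ]
}}

```text
clock: 33.88
position: [452.1, 11.2, 351.6]
ee_rot: [-0.674, 0.739, -0.0, 0.0]
contact_force: [1.2, -0.4, -1.0]
gripper_width: 47.1
grasp_force: 0.0
```

```bash
python3 - <<'E'
from h import *
g=snap('side','s13');t=snap('top','t13')
A=cv2.resize(g['color'][90:310,215:345],None,fx=2.7,fy=2.7,interpolation=cv2.INTER_CUBIC)
B=cv2.resize(t['color'][110:250,150:400],None,fx=1.72,fy=1.72,interpolation=cv2.INTER_CUBIC)
C=np.zeros((A.shape[0],A.shape[1]+B.shape[1],3),np.uint8);C[:,:A.shape[1]]=A;C[:B.shape[0],A.shape[1]:]=B
B2=cv2.resize(t['color'][110:215,155:270],(430,352),interpolation=cv2.INTER_CUBIC);C[242:594,A.shape[1]:A.shape[1]+430]=B2[:C.shape[0]-242]
cv2.imwrite('pics/c11.png',C);print(C.shape);plan()
E
```

```text
(594, 781, 3)
at [451.2   8.7 351.9] yaw -95.7 F [ 1.2  0.7 -0.3] w 47.0 t 34.0
```

View pics/c11.png

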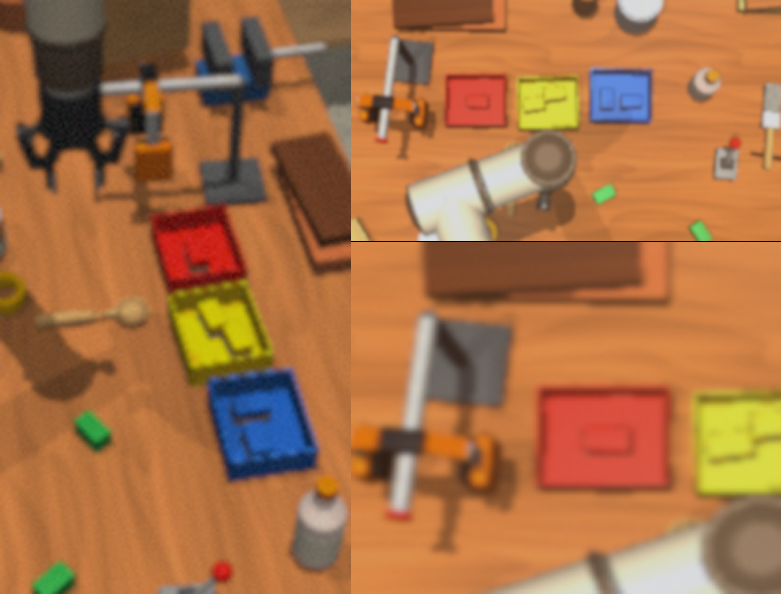

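The ear defenders hang over the bar at (150,90) in the side crop, cups one on each side and clear of the bench. All five blocks sit in their own trays, the red lever ball at (735,143) is on the far side, and the gripper is clear of everything. I'm handing the job in.

```bash
python3 -c "
from bench import *
print(job_done())"
```

```text
the job is handed in; nothing more can be done
None
```

I pushed the sander's lever over to its off stop, put all five blocks found (one red, two blue, two yellow) in their own trays and hung the ear defenders on the bar, then handed the job in at about 34 s; no verdict was returned.

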